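Press the seal on a specimen case with a sprung seal punch

ROBOT

A 7-joint arm with a two-finger parallel gripper is mounted at the origin on the work surface. World frame = base frame: x ahead of the robot, y to its left, z up, the work surface at z = 0. Lengths are in m, angles in rad, forces in N, time in s.
With the tool pointing down it reaches from about 0.4 to 0.85 m from the base axis. Payload 10.4 kg.
Tool frame: the origin (TCP) lies midway between the tips of the shut fingers; the grasp point (between the pads) lies 19 mm behind it; z points along the fingers, x is the direction in which the jaws open and shut, and the axes are right-handed (so a half turn about z gives the same grasp; the last joint's range is limited). The gripper opens to 87 mm and grips with 3 to 60 N. Pads are 19 mm wide; open, the fingers measure 117 mm over their backs; the gripper's body (75 mm by 190 mm) begins 51 mm behind the grasp point.
Start: joints at [1.101, 0.332, -0.065, 1.46, 0.022, 1.35, -0.088], TCP at [0.27, -0.564, 0.223] pointing down, gripper open.
Joint ranges: [-2.6, 2.6], [-0.5, 2.12], [-1.47, 1.34], [0.16, 2.42], [-1.27, 4.41], [0.06, 2.06], [-2.6, 2.6]. Speed limits (rad/s): [2.22, 2.22, 2.79, 2.79, 3.14, 3.14, 3.14].

INTERFACE

Orientations are given as a unit quaternion [x, y, z, w].
In Python, from bench import r gives the robot as it stands. The module is installed in compiled form; this text tells all that it offers.
- The arm moves only by the tool play_rows, never from a script. Its argument "commands" is a list of rows, each a list of 7 numbers: the shift along the world's x, y, z in cm, then the turn, a rotation vector about the world's x, y, z in rad, then the finger opening in cm, from 0 to 8.7. A call has 1 to 20 rows; each row shifts and turns the commanded pose from where the row before left it; what a row does not reach is not made up. A row lasts 1/8 s, in which the tool goes at most 62.5 mm and 10.7 degrees, less where a joint would pass 70% of its speed; a pose out of reach is approached as far as the arm can. A call is refused whole if a number of a shift passes 6.25 or a number of a turn 0.188, either way. A call with a gripper value outside its range is refused whole. The fingers move at their own pace and stop on an object; "grip_force" is the grip in N (left out, the last holds). Time passes only in rows, so rows that do not move let the fingers close. It gives the time, the measured TCP pose, the force and the opening at its end, in the units of the state.
- r.read_state(): the state, without advancing time (a new reading comes with each control period).
- r.camera(name): name is "scene" or "side" or "wrist"; returns a dict with "img" (480x640x3 uint8, red, green, blue), "K" (3x3 intrinsics, pixels), "camera_from_world" (4x4, takes a point from world to camera coordinates). Camera axes: x right, y down, z forward; pixel columns grow to the right and rows downward; lengths in m; the calibration is good to about 2 mm. A picture is of the moment at which its call begins. There is no depth.
- r.close_job(): hands the job in, once; it reports no verdict.
The state is a dict: "time": time; "joint_positions": joint angles; "joint_vel": joint speeds; "joint_torque": joint torques, N m; "ee_pos": TCP position; "eef_rot": TCP orientation; "ft_force": force on the tool from outside, world axes, zero at the start; "torque": the same for the moment, N m; "width": finger opening in m.
Only numpy, scipy, OpenCV 4.12 (cv2) and the standard library are available. Lean on these libraries where they do the work, as an engineer would, in place of code of your own. Each camera call takes 0.05 s, during which the arm holds its last target. There are 200 camera calls.

TASK

Take the orange-handled seal punch out of its stand and, holding it upright and centred over the tall red soft seal on the blue-lidded case, press it with an even force of about 11 N until the seal has been squashed by about 3 mm; never go above 16 N. Then lift the punch straight off without sliding it or shifting the case, and hang it back upright in its stand. Leave the green-lidded case, which is already sealed, and the other things alone.

Things in the scene. Friction and masses are not known exactly. Their poses are not given: they have to be found in the camera images.
- punch_grip (a point): Seal punch, 0.2 kg, hanging upright in its stand. From the top: orange square handle 26x26x55 mm, neck 10 mm, round collar 44 mm wide, 8 mm thick, barrel 22 mm wide, 24 mm long, brass nose with flat face 18 mm wide. This point: centre of the handle, 45.5 mm above the collar's underside, 69.5 mm above the barrel's lower end. z up along the punch, x and y square to the handle's sides.
- punch: The same punch; origin on its axis at the barrel's lower end. How far the nose stands out below this is set by a screw, differs each time (4 to 19 mm) and is not given: find the touch by feel. The nose is also sprung: it starts to give at 3 N, gives 1 mm for each further 4 N and stops dead after 4 mm (19 N).
- stand: Fixed dark wooden stand, block 70 x 70 x 55 mm on a thin 90 x 90 mm steel foot, with one round hole 30 mm in diameter and 47 mm deep in the middle of its top; the punch's barrel and nose hang in it and its collar rests on the block's top. Origin at the centre of the underside, z up.
- stand_mouth (a point): Centre of the hole's mouth, in the stand's top face, 55 mm above the table.
- case_open_seat (a point): The loose blue-lidded specimen case, white box 112 x 82 x 45 mm with a blue lid, about 0.6 kg, lying flat on the table. This point is the centre of the top of the round brass seat (36 mm diameter, 2 mm thick) in the middle of the lid, 47 mm above the table. x along the case's long side, z up.
- seal_top (a point): Centre of the flat top of the red soft-metal seal on the blue-lidded case: a button 16 mm in diameter standing 8 mm proud of the brass seat, its top 55 mm above the table at first. It moves down as the seal is squashed.
- seal (a joint): How far the red seal has been squashed, in m: 0 when fresh, at most 0.007. It yields slowly and for good: nothing below 6 N, then about 0.25 mm/s for each N above 6 N (1.25 mm/s at 11 N), and stays as left. The punch has to follow it down to keep the force even.
- case_done_seat (a point): The same kind of loose case with a green lid and its seal already pressed flat (2 mm high, 22 mm diameter). This point is the centre of the top of its brass seat, 47 mm above the table. Not to be touched.
- amber_jar: Loose amber glass jar with a black lid, 64 mm diameter, 110 mm tall; origin at the centre of its underside. A bystander.
- beaker: Loose glass beaker, 68 mm diameter, 85 mm tall; origin at the centre of its underside. A bystander.
Things that resemble listed ones, but are neither listed nor needed, are in the scene too. What is shaped like the part that bears case_open_seat but pink is not meant.

How it is judged:
On the way, in this order (a step that is already met when the one before it is completed fails the run):
1. the punch is lifted out of its stand (z of punch in the frame of stand above 0.075 m), for 0.2 s.
2. the punch presses the red seal with an even force of 8 to 14 N, upright to 0.1 rad and centred to 6 mm, for one second on end (contact force between punch and case_open between 8 and 14 N and angle between punch's own z axis and vertical below 0.1 rad and horizontal distance between punch and seal_top below 0.006 m), for 1 s.
3. the punch is lifted well off the seal (barrel's end over 35 mm from it), which is squashed by 2 to 4.5 mm (distance between punch and seal_top above 0.035 m and contact force between punch and case_open below 0.1 N and value of joint seal between 0.002 and 0.0045 m), for 0.2 s.
At the end, for the whole second after the job is handed in: The red seal is squashed by 2 to 4.5 mm; the punch stands at rest upright (to 0.12 rad) in its stand, centred in the hole to 7 mm, its collar down on the block (barrel's end under 36 mm above the table); both cases lie flat within 6 mm of where they began (value of joint seal between 0.002 and 0.0045 m and horizontal distance between punch and stand_mouth below 0.007 m and z of punch in the frame of stand below 0.036 m and angle between punch's own z axis and vertical below 0.12 rad and linear speed of punch below 0.02 m/s and distance of each of case_open_seat, case_done_seat from where it was at the start of the episode below 0.006 m and angle between case_open_seat's own z axis and vertical below 0.05 rad); the robot touches nothing.
It fails at once if more than 16 N between the punch and the blue-lidded case or its seal (contact force between punch and case_open above 16 N).
It fails at once if the punch pressed on the case or seal tilted by more than 0.14 rad, or more than 6 mm off the seal's centre, or slid that far (contact force between punch and case_open above 1 N and (not (horizontal distance between punch and seal_top below 0.006 m) or angle between punch's own z axis and vertical above 0.14 rad)).
It fails at once if the blue-lidded case shifted by more than 6 mm, or it or its seal pressed by the fingers instead of the punch (distance of case_open_seat from where it was at the start of the episode above 0.006 m or contact force between the fingers and case_open above 1 N).
It fails at once if the green-lidded case touched by the punch or shifted by more than 6 mm (contact force between punch and case_done above 0.5 N or distance of case_done_seat from where it was at the start of the episode above 0.006 m).
It fails at once if the jar or the beaker shifted by more than 20 mm (distance of any of amber_jar, beaker from where it was at the start of the episode above 0.02 m).
It also fails if it takes over 61 s, if anything falls off the work surface, if the arm or the gripper's body presses on something with over 40 N, if the wrist force passes 120 N, or if a joint passes its speed limit or range.

## Working session

There is one attempt and no reset: what is moved stays moved. The work goes in short steps, Python scripts to look and compute and a tool call to move; the robot and the scene stay as the last step left them, time stands still between calls to the robot, and variables do not carry over. Pictures are saved under pics/ and viewed, about 8 in all and at most 12, crops included, and the job is handed in when it is done.

Besides the shell and the picture viewer there is one more tool, called after ">>>" by a JSON object that holds its "api" and its "payload", one argument or row to a line. play_rows: Moves the arm, as the interface text tells. Its arguments: {"type":"object","properties":{"commands":{"type":"array","items":{"type":"array","items":{"type":"number"}}},"grip_force":{"type":"number"}},"required":["commands"]}

```bash
mkdir -p pics; python3 - <<'E'
from bench import r
import cv2,numpy as np
for n in ("scene","side"):
    c=r.camera(n); cv2.imwrite(f"pics/{n}0.png",c["img"][:,:,::-1])
    print(n,c["K"].tolist(),np.round(c["camera_from_world"],4).tolist())
print(r.read_state())
E
```

```text
scene [[456.1289169764947, 0.0, 320.54825846703875], [0.0, 456.1289169764947, 239.82207570364673], [0.0, 0.0, 1.0]] [[-0.6603, 0.751, 0.0002, 0.2571], [0.4897, 0.4307, -0.7581, -0.2223], [-0.5694, -0.5004, -0.6521, 1.238], [0.0, 0.0, 0.0, 1.0]]
side [[483.00949192228137, 0.0, 316.8000569328373], [0.0, 483.00949192228137, 241.4424927575016], [0.0, 0.0, 1.0]] [[-0.9982, -0.0582, 0.0115, 0.4853], [-0.0423, 0.562, -0.826, 0.025], [0.0416, -0.8251, -0.5635, 1.1351], [0.0, 0.0, 0.0, 1.0]]
{'time': 0.1, 'joint_positions': array([ 1.10137807,  0.33280194, -0.06470484,  1.46085408,  0.02159284,
        1.34992118, -0.08850662]), 'joint_vel': array([ 0.00111663, -0.00207863, -0.00030118, -0.00173048,  0.00033918,
        0.00070652, -0.00089404]), 'joint_torque': array([ 7.25065784e-04, -6.24547291e+01,  2.42356810e-02, -3.90718603e+01,
       -6.13582903e-02,  3.65581072e-02,  5.11090093e-05]), 'ee_pos': array([ 0.26990972, -0.56332216,  0.22183928]), 'eef_rot': array([ 8.46200849e-01, -5.32863686e-01, -5.58644787e-04, -3.21800267e-04]), 'ft_force': array([0.35578291, 0.09315751, 0.88266743]), 'torque': array([ 0.0156288 ,  0.00662599, -0.00807608]), 'width': 0.08663675792835997}
```

View pics/scene0.png

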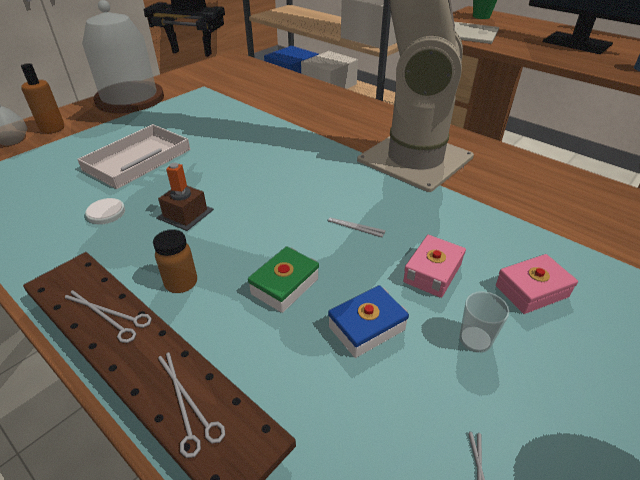

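View pics/side0.png

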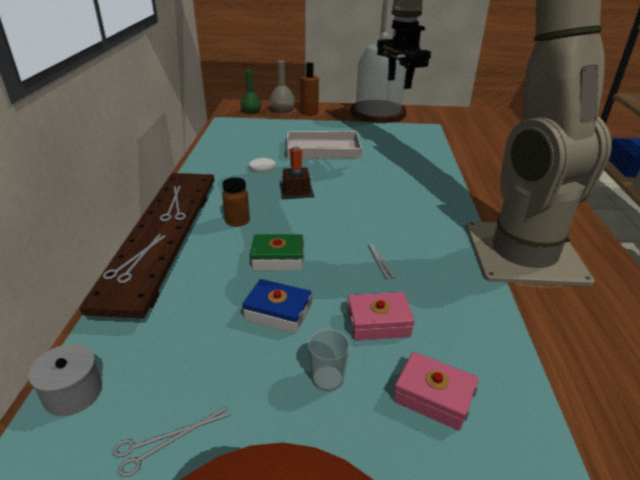

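Candidates for the press target are red seals at these scene pixels:
- Blue lid (368,309): blue lid with a tall red seal, so this is the one meant.
- Green lid (284,269): already sealed.
- Pink (436,255) and (540,272): decoys.

The punch is the orange handle at scene (177,180) / side (296,160). Next I measure these and confirm in a crop.

```bash
cat > h.py <<'E'
from bench import r
import cv2,numpy as np
def ray(c,u,v):
    M=c["camera_from_world"];R=M[:3,:3];o=-R.T@M[:3,3]
    d=R.T@np.linalg.inv(c["K"])@np.array([u,v,1.]);return o,d/np.linalg.norm(d)
def plane(c,uv,z):
    o,d=ray(c,*uv);return o+d*(z-o[2])/d[2]
def tri(a,ua,b,ub):
    A=np.zeros((3,3));y=np.zeros(3)
    for c,u in((a,ua),(b,ub)):
        o,d=ray(c,*u);P=np.eye(3)-np.outer(d,d);A+=P;y+=P@o
    return np.linalg.solve(A,y)
def mask(img,lo,hi,near=None,smin=120,vmin=60):
    h=cv2.cvtColor(img,cv2.COLOR_RGB2HSV)
    m=((h[...,0]>=lo)&(h[...,0]<=hi)&(h[...,1]>smin)&(h[...,2]>vmin)).astype(np.uint8)
    n,l,s,ce=cv2.connectedComponentsWithStats(m)
    out=[(int(s[i,4]),ce[i].round(1).tolist(),s[i,:4].tolist(),i) for i in range(1,n) if s[i,4]>15]
    if near is not None: out=[o for o in out if np.hypot(*(np.array(o[1])-near))<40]
    return sorted(out,reverse=True),l
E
python3 - <<'E'
from h import *
C={n:r.camera(n) for n in("scene","side")}
near={"scene":((177,180),(368,309),(284,269)),"side":((296,160),(277,295),(277,243))}
P={}
for n,c in C.items():
    o,l=mask(c["img"],3,14,near[n][0],150,80);print(n,"orange",o[:3]);P[n]=o[0][1]
    for k in(1,2):
        for hh in((0,4),(15,30)):
            o,_=mask(c["img"],*hh,near[n][k],130,60);print(n,k,hh,o[:2])
    b,l=mask(c["img"],100,125,near[n][1],120,50);
    m=(l==b[0][3]).astype(np.uint8);ct=max(cv2.findContours(m,0,2)[0],key=cv2.contourArea)
    ap=cv2.approxPolyDP(ct,5,True)[:,0];print("blue",ap.tolist(),[plane(c,p,.045)[:2].round(3).tolist() for p in ap])
print("handle tri",tri(C["scene"],P["scene"],C["side"],P["side"]))
a=C["scene"]["img"];b=C["side"]["img"]
t=[cv2.resize(x,(400,300),interpolation=2) for x in(a[155:235,130:237],b[140:200,256:336],a[270:360,310:430],b[265:340,230:330])]
cv2.imwrite("pics/crop1.png",np.vstack([np.hstack(t[:2]),np.hstack(t[2:])])[:,:,::-1])
E
```

```text
scene orange [(367, [176.6, 178.2], [167, 165, 20, 27], 1715)]
scene 1 (0, 4) [(58, [368.2, 308.6], [364, 305, 9, 9], 6)]
scene 1 (15, 30) [(173, [368.1, 312.5], [358, 304, 21, 16], 420)]
scene 2 (0, 4) [(62, [283.5, 268.2], [278, 265, 12, 8], 2)]
scene 2 (15, 30) [(113, [283.0, 269.8], [274, 263, 19, 13], 365)]
blue [[380, 286], [329, 310], [355, 346], [408, 316]] [[0.49, 0.23], [0.592, 0.198], [0.621, 0.276], [0.515, 0.305]]
side orange [(164, [296.6, 158.3], [291, 149, 11, 20], 19)]
side 1 (0, 4) [(40, [276.8, 293.6], [274, 291, 7, 7], 2)]
side 1 (15, 30) [(93, [277.0, 297.1], [269, 291, 17, 11], 73)]
side 2 (0, 4) [(29, [276.9, 242.1], [273, 240, 8, 5], 1)]
side 2 (15, 30) [(57, [276.8, 243.8], [269, 239, 16, 9], 71)]
blue [[242, 303], [297, 320], [311, 292], [260, 279]] [[0.612, 0.274], [0.504, 0.312], [0.484, 0.233], [0.589, 0.2]]
handle tri [ 0.55894988 -0.26833298  0.09404646]
```

View pics/crop1.png

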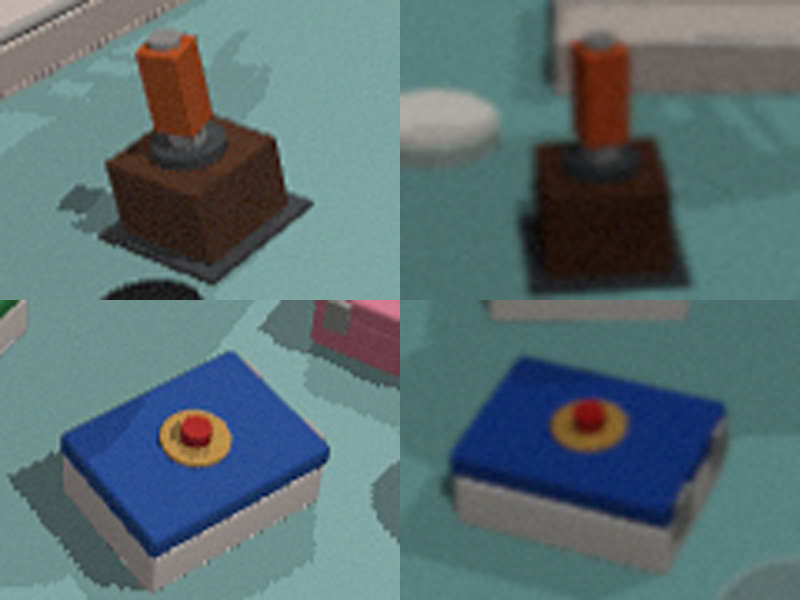

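The crop confirms the orange punch upright in its stand, and the blue lid with the tall red button (scene 368,309; side 277,294). Now I move above the punch for a close look.

>>> {"api": "play_rows", "payload": {
  "commands": [
    [2.9,2.95,0.4,0,0,0.1124,8.7],
    [2.9,2.95,0.4,0,0,0.1124,8.7],
    [2.9,2.95,0.4,0,0,0.1124,8.7],
    [2.9,2.95,0.4,0,0,0.1124,8.7],
    [2.9,2.95,0.4,0,0,0.1124,8.7],
    [2.9,2.95,0.4,0,0,0.1124,8.7],
    [2.9,2.95,0.4,0,0,0.1124,8.7],
    [2.9,2.95,0.4,0,0,0.1124,8.7],
    [2.9,2.95,0.4,0,0,0.1124,8.7],
    [2.9,2.95,0.4,0,0,0.1124,8.7],
    [0,0,0,0,0,0,8.7],
    [0,0,0,0,0,0,8.7]
  ],
  "grip_force": 30
}}

```text
time: 1.7
ee_pos: [0.5599, -0.2688, 0.2624]
eef_rot: [1.0, -0.0, -0.0, 0.0]
ft_force: [-0.6, -0.6, -1.0]
width: 0.0871
```

```bash
python3 - <<'E'
from h import *
c=r.camera("wrist");cv2.imwrite("pics/w1.png",c["img"][:,:,::-1])
print(c["K"].tolist(),c["camera_from_world"].round(4).tolist())
o,l=mask(c["img"],3,14,None,150,60);print(o[:4])
s=r.read_state();print(s["ee_pos"],s["eef_rot"],s["ft_force"],s["joint_positions"].round(2))
E
```

```text
[[420.7135253544386, 0.0, 320.13393659565827], [0.0, 420.7135253544386, 239.34380686087871], [0.0, 0.0, 1.0]] [[1.0, -0.0008, -0.0006, -0.5604], [-0.0006, -0.955, 0.2967, -0.3042], [-0.0008, -0.2967, -0.955, 0.3514], [0.0, 0.0, 0.0, 1.0]]
[(6890, [616.1, 104.7], [578, 0, 62, 181], 16), (4188, [320.6, 192.5], [276, 149, 90, 90], 87), (76, [500.6, 7.4], [494, 0, 15, 15], 14), (59, [488.4, 4.6], [482, 0, 13, 12], 12)]
[ 0.55949529 -0.26942432  0.26236915] [ 9.99999719e-01 -6.50481626e-04 -3.10725566e-04  2.05168389e-04] [-0.15940505 -0.60967506 -0.63797516] [ 0.7   0.34 -0.42  1.39  0.14  1.44  0.28]
```

View pics/w1.png

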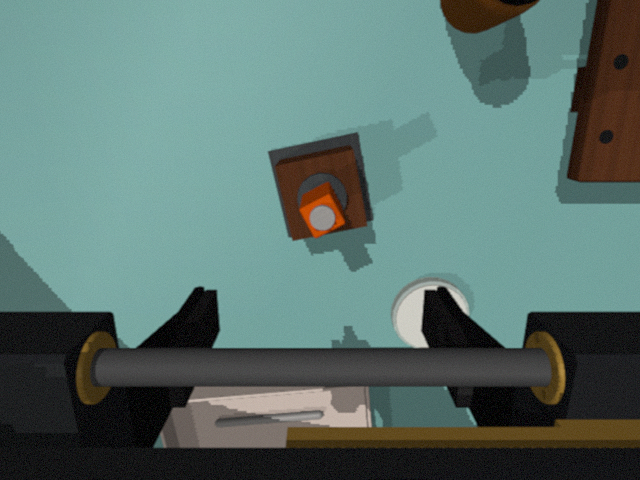

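The wrist view shows the punch top at (322,216), its handle turned against the stand (320,190). I'll get the yaw and centre from the top face.

```bash
python3 - <<'E'
from h import *
c=r.camera("wrist");im=c["img"];h=cv2.cvtColor(im,cv2.COLOR_RGB2HSV)
w=h[170:250,280:370];print(np.percentile(w[...,2][(w[...,0]<15)&(w[...,1]>200)],[5,30,50,70,95]))
m=np.zeros(h.shape[:2],np.uint8);m[170:250,280:370]=((w[...,0]<15)&(w[...,1]>190)&(w[...,2]>215))
ct=max(cv2.findContours(m,0,2)[0],key=cv2.contourArea);hull=cv2.convexHull(ct)[:,0]
W=np.array([plane(c,p,.128)[:2] for p in hull.astype(float)],np.float32)
print("top",cv2.minAreaRect((W*1000).astype(np.float32)))
g=np.zeros_like(m);g[195:240,295:350]=(h[195:240,295:350,1]<80);M=cv2.moments(g,True);print("knob",M["m00"],M["m10"]/M["m00"],M["m01"]/M["m00"],plane(c,(M["m10"]/M["m00"],M["m01"]/M["m00"]),.131))
x=im[130:260,250:390].copy();x[m[130:260,250:390]>0]//=2
cv2.imwrite("pics/w1c.png",cv2.resize(np.hstack([im[130:260,250:390],x]),None,fx=2.8,fy=2.8,interpolation=0)[:,:,::-1])
E
```

```text
[ 71. 120. 134. 179. 198.]Traceback (most recent call last):
  File "<stdin>", line 5, in <module>
ValueError: max() iterable argument is empty
```

```bash
python3 - <<'E'
from h import *
c=r.camera("wrist");im=c["img"];h=cv2.cvtColor(im,cv2.COLOR_RGB2HSV)
w=h[170:250,280:370]
m=np.zeros(h.shape[:2],np.uint8);m[170:250,280:370]=((w[...,0]<15)&(w[...,1]>190)&(w[...,2]>183))
b=h[...,2].copy()
for T in (165,183):
    m[170:250,280:370]=((w[...,0]<15)&(w[...,1]>190)&(w[...,2]>T))
    ct=max(cv2.findContours(m,0,2)[0],key=cv2.contourArea);hull=cv2.convexHull(ct)[:,0]
    W=np.array([plane(c,p,.128)[:2] for p in hull.astype(float)],np.float32)
    print("top",T,cv2.minAreaRect((W*1000).astype(np.float32)))
g=np.zeros_like(m);g[195:240,295:350]=(h[195:240,295:350,1]<80);n,l,s,ce=cv2.connectedComponentsWithStats(g);print(s,ce.round(1).tolist());
for e in ce[1:]:print(plane(c,e,.131))
x=im[130:260,250:390].copy();x[m[130:260,250:390]>0]//=2
cv2.imwrite("pics/w1c.png",cv2.resize(np.hstack([im[130:260,250:390],x]),None,fx=2.8,fy=2.8,interpolation=0)[:,:,::-1])
E
```

```text
top 165 ((561.3035888671875, -261.12359619140625), (24.336227416992188, 24.289833068847656), 27.391254425048828)
top 183 ((561.0973510742188, -261.27880859375), (22.760761260986328, 23.720626831054688), 26.77938461303711)
[[     0      0    640    480 306307]
 [   298    195      4     10     29]
 [   338    195     10     14     81]
 [   311    204     25     25    492]
 [   295    228     55     12    291]] [[319.5, 239.6], [299.3, 198.4], [343.3, 199.6], [322.8, 216.1], [330.4, 235.4]]
[ 0.54502464 -0.24870722  0.131     ]
[ 0.57637833 -0.24962389  0.131     ]
[ 0.56173606 -0.26164941  0.131     ]
[ 0.56724819 -0.27622498  0.131     ]
```

View pics/w1c.png

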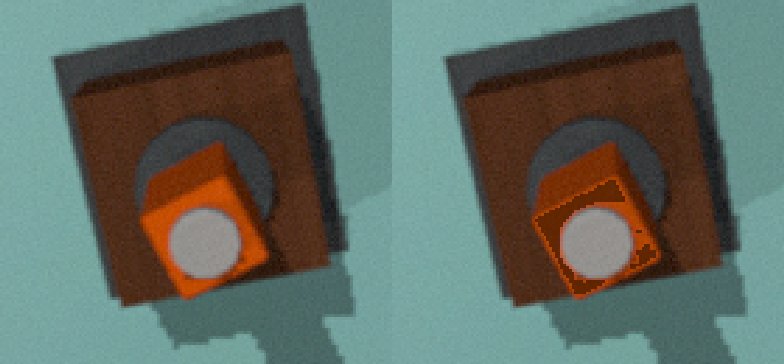

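The wrist view puts the punch axis at about (0.5615,-0.261) with the handle sides at 27° to world x. Next I turn, descend and grip.

>>> {"api": "play_rows", "payload": {
  "commands": [
    [0.1,0.4,0,0,0,0.157,8.7],
    [0.1,0.4,0,0,0,0.157,8.7],
    [0,0,-2.0,0,0,0.157,8.7],
    [0,0,-3.0,0,0,0,8.7],
    [0,0,-3.0,0,0,0,8.7],
    [0,0,-3.0,0,0,0,8.7],
    [0,0,-3.0,0,0,0,8.7],
    [0,0,-2.0,0,0,0,8.7],
    [0,0,-1.3,0,0,0,8.7],
    [0,0,-0.8,0,0,0,8.7],
    [0,0,0,0,0,0,8.7],
    [0,0,0,0,0,0,8.7]
  ],
  "grip_force": 45
}}

```text
time: 3.35
ee_pos: [0.5626, -0.2608, 0.0824]
eef_rot: [0.972, 0.233, 0.001, 0.0]
ft_force: [0.3, -0.3, 0.7]
width: 0.0872
```

```bash
python3 - <<'E'
from h import *
ims=[]
for n,(u,v) in(("scene",(180,185)),("side",(297,165))):
    c=r.camera(n)["img"];ims.append(cv2.resize(c[v-60:v+60,u-60:u+60],(400,400)))
cv2.imwrite("pics/g1.png",np.hstack(ims)[:,:,::-1])
s=r.read_state();print(s["ee_pos"],s["eef_rot"],s["ft_force"])
E
```

```text
[ 0.56250934 -0.26082584  0.08235107] [9.72403041e-01 2.33306523e-01 4.96468766e-04 3.81826432e-04] [-0.77279991  0.14743405 -0.12052705]
```

View pics/g1.png

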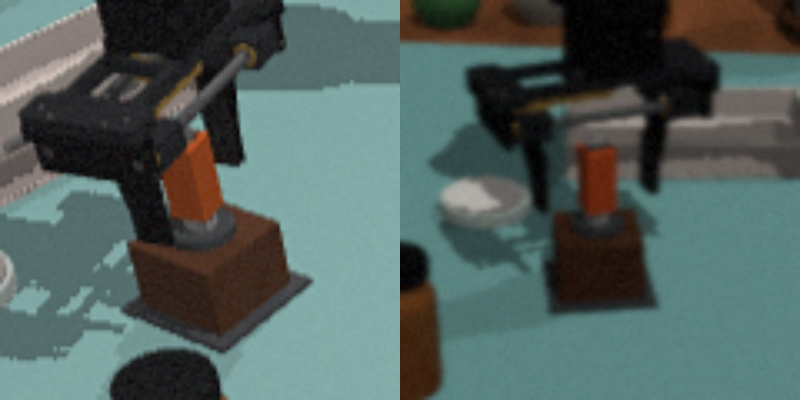

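The handle (side crop 597,180) lies midway between the fingers (540 and 652), and likewise in the scene view. Closing.

>>> {"api": "play_rows", "payload": {
  "commands": [
    [0,0,0,0,0,0,5.0],
    [0,0,0,0,0,0,3.5],
    [0,0,0,0,0,0,2.8],
    [0,0,0,0,0,0,1.5],
    [0,0,0,0,0,0,1.5],
    [0,0,0,0,0,0,1.5]
  ],
  "grip_force": 45
}}

```text
time: 4.2
ee_pos: [0.5621, -0.2607, 0.0816]
eef_rot: [0.972, 0.233, 0.0, -0.0]
ft_force: [-0.3, -0.3, 0.2]
width: 0.0353
```

```bash
python3 - <<'E'
from h import *
s=r.read_state();print(s["ee_pos"],s["eef_rot"],s["ft_force"],s["torque"],s["width"])
c=r.camera("wrist");cv2.imwrite("pics/w2.png",c["img"][:,:,::-1])
o,l=mask(c["img"],3,14,None,150,60);print([x[:3] for x in o[:4]])
E
```

```text
[ 0.56206837 -0.26065252  0.08156266] [ 9.72390506e-01  2.33359602e-01  2.42622278e-05 -2.03953937e-05] [-0.25757036 -0.33328711  0.19741083] [ 0.02546022 -0.11276208 -0.00935002] 0.0352817984772771
[(8038, [321.0, 242.9], [235, 198, 172, 129]), (4996, [316.2, 314.8], [274, 277, 89, 72]), (314, [346.4, 398.4], [330, 386, 25, 23]), (312, [285.7, 399.0], [278, 386, 26, 23])]
```

View pics/w2.png

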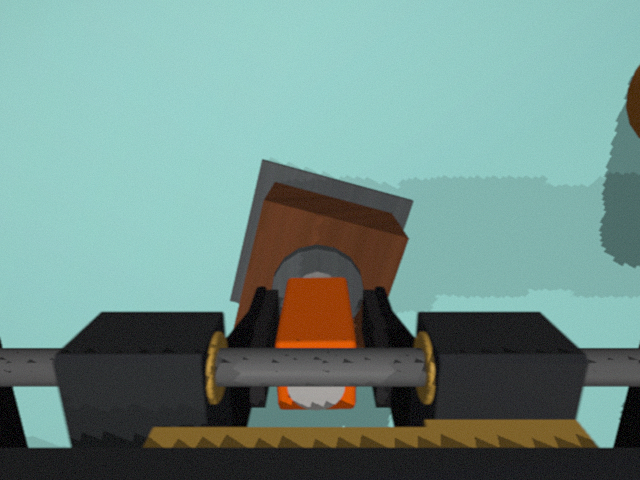

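The wrist view shows the handle (318,320) squarely between the pads, square to them. The fingers are still closing.

>>> {"api": "play_rows", "payload": {
  "commands": [
    [0,0,0,0,0,0,1.5],
    [0,0,0,0,0,0,1.5],
    [0,0,0,0,0,0,1.5],
    [0,0,0,0,0,0,1.5],
    [0,0,0,0,0,0,1.5]
  ]
}}

```text
time: 4.88
ee_pos: [0.5619, -0.2607, 0.0815]
eef_rot: [0.972, 0.233, -0.0, -0.0]
ft_force: [-1.9, 0.6, 0.7]
width: 0.026
```

```bash
python3 - <<'E'
from h import *
s=r.read_state();print(s["ee_pos"],s["eef_rot"],s["ft_force"],s["torque"],s["width"])
E
```

```text
[ 0.56194637 -0.2606845   0.0815355 ] [ 9.72401822e-01  2.33312423e-01 -9.27102795e-05 -4.50697168e-05] [-1.91783184  0.59389948  0.67338424] [-0.02114011  0.22340521 -0.00958051] 0.02596433578129016
```

Gripped at 26 mm. Lifting straight up, while a script refines the seal estimate afterwards.

>>> {"api": "play_rows", "payload": {
  "commands": [
    [0,0,0.5,0,0,0,1.5],
    [0,0,1.0,0,0,0,1.5],
    [0,0,1.5,0,0,0,1.5],
    [0,0,2,0,0,0,1.5],
    [0,0,2,0,0,0,1.5],
    [0,0,2,0,0,0,1.5],
    [0,0,2,0,0,0,1.5],
    [0,0,1,0,0,0,1.5],
    [0,0,0,0,0,0,1.5],
    [0,0,0,0,0,0,1.5],
    [0,0,0,0,0,0,1.5]
  ]
}}

```text
time: 6.25
ee_pos: [0.5617, -0.2605, 0.2007]
eef_rot: [0.972, 0.233, -0.0, -0.0]
ft_force: [0.7, 0.1, -2.3]
width: 0.0259
```

```bash
python3 - <<'E'
from h import *
s=r.read_state();print(s["ee_pos"],s["ft_force"],s["torque"],s["width"])
C={n:r.camera(n) for n in("scene","side")};U={}
for n,p in(("scene",(368,309)),("side",(277,294))):
    c=C[n];o,_=mask(c["img"],0,4,p,130,60);U[n]=o[0][1];q,_=mask(c["img"],15,30,p,130,60)
    x,y,w,h=q[0][2];print(n,U[n],plane(c,U[n],.052),"seat",plane(c,(x+w/2-.5,y+h/2-.5),.047))
print(tri(C["scene"],U["scene"],C["side"],U["side"]))
c=r.camera("wrist");cv2.imwrite("pics/w3.png",c["img"][:,:,::-1])
# stand top face from wrist
h=cv2.cvtColor(c["img"],cv2.COLOR_RGB2HSV)
E
```

```text
[ 0.56169315 -0.2605433   0.20071909] [ 0.67801682  0.11259087 -2.27248441] [-0.00552456 -0.16841277  0.0062444 ] 0.025924668796687853
scene [368.4, 308.8] [0.55141269 0.2493792  0.052     ] seat [0.55293509 0.25010649 0.047     ]
side [276.7, 293.5] [0.54890141 0.25010213 0.052     ] seat [0.54832001 0.25152839 0.047     ]
[0.54943727 0.24801453 0.04977991]
```

View pics/w3.png

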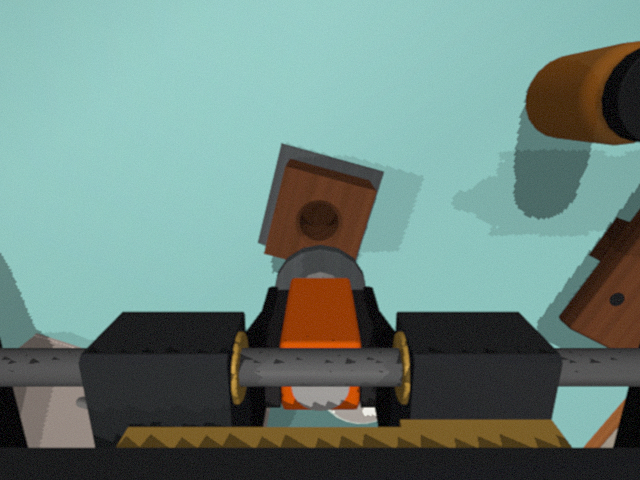

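The picture shows the punch lifted square in the grip and the open hole at (319,219). I measure the hole now, from the pose straight above it.

```bash
python3 - <<'E'
from h import *
c=r.camera("wrist");g=cv2.cvtColor(c["img"],cv2.COLOR_RGB2HSV)[...,2]
w=cv2.GaussianBlur(g,(5,5),0)[185:248,285:350]
for T in(60,70,80):
    m=(w<T).astype(np.uint8);n,l,s,ce=cv2.connectedComponentsWithStats(m)
    i=1+np.argmax(s[1:,4]);x,y,ww,hh=s[i,:4];u=(285+x+ww/2-.5,185+y+hh/2-.5)
    print(T,s[i].tolist(),u,plane(c,u,.055))
s=r.read_state();print(s["ee_pos"],s["ft_force"])
E
```

```text
60 [14, 17, 39, 34, 1024] (np.float64(318.0), np.float64(218.5)) [ 0.55986645 -0.2590128   0.055     ]
70 [13, 16, 41, 39, 1268] (np.float64(318.0), np.float64(220.0)) [ 0.56039679 -0.26006011  0.055     ]
80 [11, 15, 45, 41, 1435] (np.float64(318.0), np.float64(220.0)) [ 0.56039679 -0.26006011  0.055     ]
[ 0.56197134 -0.26061879  0.2012506 ] [-0.40661224 -0.15349623 -2.79425859]
```

>>> {"api": "play_rows", "payload": {
  "commands": [
    [0,2.0,0,0,0,0,1.5],
    [-0.1,4.0,0,0,0,0,1.5],
    [-0.1,4.5,0,0,0,0,1.5],
    [-0.1,4.5,0,0,0,0,1.5],
    [-0.1,4.5,0,0,0,0,1.5],
    [-0.1,4.5,0,0,0,0,1.5],
    [-0.1,4.5,0,0,0,0,1.5],
    [-0.1,4.5,0,0,0,0,1.5],
    [-0.1,4.5,0,0,0,0,1.5],
    [-0.1,4.5,0,0,0,0,1.5],
    [-0.1,4.5,0,0,0,0,1.5],
    [-0.2,3.0,0,0,0,0,1.5],
    [0,1.5,0,0,0,0,1.5],
    [0,0,0,0,0,0,1.5],
    [0,0,0,0,0,0,1.5],
    [0,0,0,0,0,0,1.5]
  ]
}}

```text
time: 8.45
ee_pos: [0.5506, 0.2478, 0.2016]
eef_rot: [0.973, 0.232, 0.0, 0.0]
ft_force: [0.4, -0.2, -2.8]
width: 0.026
```

```bash
python3 - <<'E'
from h import *
c=r.camera("wrist");cv2.imwrite("pics/w4.png",c["img"][:,:,::-1])
for hh in((0,4),(15,30)):
    o,_=mask(c["img"],*hh,None,130,60);print(hh,[x[:3] for x in o[:4]])
s=r.read_state();print(s["ee_pos"],s["eef_rot"],s["ft_force"],s["torque"])
E
```

```text
(0, 4) [(444, [76.4, 75.6], [64, 65, 27, 22]), (290, [319.4, 218.7], [311, 209, 18, 20])]
(15, 30) [(10243, [357.6, 435.4], [117, 419, 453, 29]), (1603, [82.3, 76.0], [55, 49, 52, 55]), (1195, [319.5, 215.9], [297, 195, 45, 44]), (723, [237.1, 367.8], [230, 331, 18, 74])]
[0.55049361 0.24804317 0.20160673] [9.72611557e-01 2.32436409e-01 7.91331528e-05 2.60773491e-04] [-0.96583094 -0.52724213 -2.21421814] [-0.00831394 -0.07194019  0.04851245]
```

View pics/w4.png

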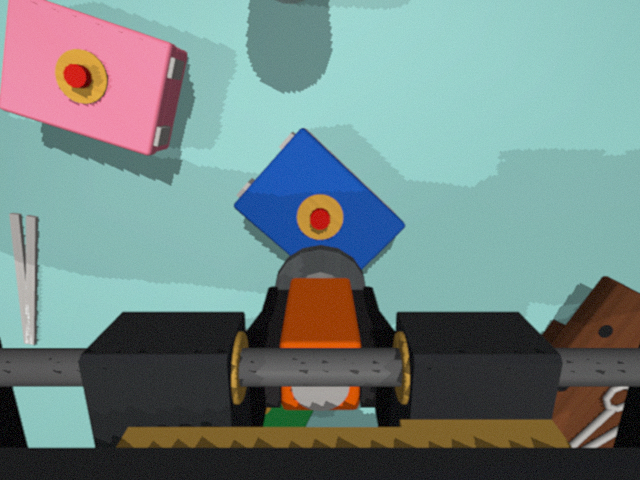

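The seal (319,218) and its brass seat (319,216) on the blue lid are in view beneath the punch. Computing the correction.

```bash
python3 - <<'E'
from h import *
c=r.camera("wrist");im=c["img"]
seat=plane(c,(297+22-.0,195+21.5),.047)
print("seat bbox",seat)
h=cv2.cvtColor(im,cv2.COLOR_RGB2HSV)
m=((h[...,0]<=30)&(h[...,1]>120)).astype(np.uint8);n,l,s,ce=cv2.connectedComponentsWithStats(m)
i=l[218,319];ct=max(cv2.findContours((l==i).astype(np.uint8),0,2)[0],key=len)
e=cv2.fitEllipse(cv2.convexHull(ct));print(s[i],e,plane(c,e[0],.047))
w=h[205:232,305:335];print(w[::2,14,2].tolist(),w[::2,14,0].tolist())
for zz,u in((.055,(319.5,217.5)),(.052,(319.4,218.7))):print(plane(c,u,zz))
s=np.mean([r.read_state()["ee_pos"] for _ in range(1)],0);print(s)
E
```

```text
seat bbox [0.5494866  0.24935369 0.047     ]
[ 297  195   46   45 1578] ((319.53851318359375, 217.02255249023438), (44.409912109375, 45.06071472167969), 100.42171478271484) [0.55004928 0.24916899 0.047     ]
[194, 180, 131, 185, 187, 189, 188, 186, 182, 187, 185, 184, 173, 111] [20, 19, 5, 1, 1, 1, 2, 0, 2, 1, 1, 1, 5, 20]
[0.54928012 0.25063793 0.055     ]
[0.54998262 0.24907284 0.052     ]
[0.55040598 0.24831442 0.20160611]
```

>>> {"api": "play_rows", "payload": {
  "commands": [
    [0,0.1,-1,0,0,0,1.5],
    [0,0,-1.5,0,0,0,1.5],
    [0,0,-1.5,0,0,0,1.5],
    [0,0,-1.2,0,0,0,1.5],
    [0,0,-1,0,0,0,1.5],
    [0,0,-0.6,0,0,0,1.5],
    [0,0,-0.3,0,0,0,1.5],
    [0,0,-0.2,0,0,0,1.5],
    [0,0,0,0,0,0,1.5],
    [0,0,0,0,0,0,1.5],
    [0,0,0,0,0,0,1.5]
  ]
}}

```text
time: 9.93
ee_pos: [0.5502, 0.2504, 0.1288]
eef_rot: [0.972, 0.233, 0.0, -0.0]
ft_force: [-0.1, 1.7, -2.2]
width: 0.0256
```

```bash
python3 - <<'E'
from h import *
f=[]
for i in range(4):
    s=r.read_state();f.append(s["ft_force"]);r.camera("side")
print(np.round(f,2),s["ee_pos"],s["eef_rot"])
# nose seen from side/scene
ims=[]
for n in("scene","side"):
    c=r.camera(n);M=c["camera_from_world"];p=c["K"]@(M[:3,:3]@np.array([.55,.2494,.075])+M[:3,3]);u,v=(p[:2]/p[2]).astype(int)
    ims.append(cv2.resize(c["img"][v-35:v+35,u-35:u+35],(400,400),interpolation=2))
cv2.imwrite("pics/n1.png",np.hstack(ims)[:,:,::-1])
E
```

```text
[[-0.08  1.69 -2.21]
 [-0.3  -0.1  -2.73]
 [ 0.13 -0.56 -1.87]
 [-0.76  0.21 -2.46]] [0.55010924 0.25033482 0.12866562] [ 9.72397834e-01  2.33329042e-01  1.07589223e-04 -7.33459795e-06]
```

View pics/n1.png

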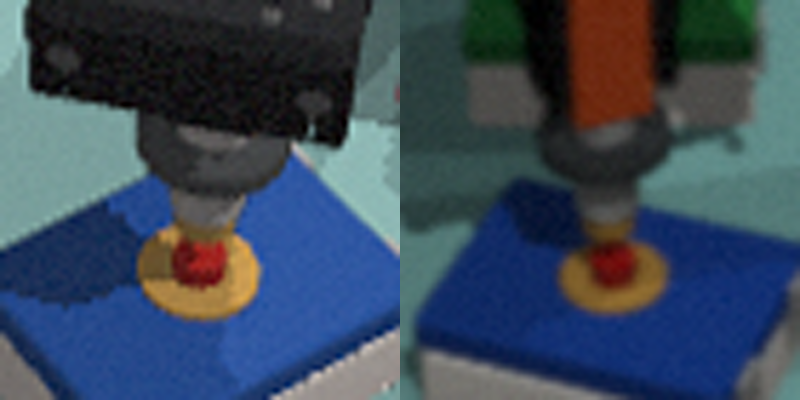

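In both crops the nose sits over the seal (scene 207→200, side 607→612). Allowing for perspective, the offset is about 1 mm toward +y. I correct that and feel down in 2 mm bites; the force baseline is about -2.35 N.

>>> {"api": "play_rows", "payload": {
  "commands": [
    [0,-0.1,0,0,0,0,1.5],
    [0,0,-0.1,0,0,0,1.5],
    [0,0,-0.1,0,0,0,1.5],
    [0,0,-0.1,0,0,0,1.5],
    [0,0,-0.1,0,0,0,1.5],
    [0,0,0,0,0,0,1.5]
  ]
}}

```text
time: 10.98
ee_pos: [0.55, 0.2493, 0.1245]
eef_rot: [0.972, 0.233, -0.0, -0.0]
ft_force: [0.7, -0.7, -2.2]
width: 0.0256
```

>>> {"api": "play_rows", "payload": {
  "commands": [
    [0,0,-0.05,0,0,0,1.5],
    [0,0,-0.05,0,0,0,1.5],
    [0,0,-0.05,0,0,0,1.5],
    [0,0,-0.05,0,0,0,1.5],
    [0,0,0,0,0,0,1.5]
  ]
}}

```text
time: 11.6
ee_pos: [0.5501, 0.2493, 0.1225]
eef_rot: [0.972, 0.233, -0.0, 0.0]
ft_force: [-0.6, -0.1, -3.0]
width: 0.0257
```

>>> {"api": "play_rows", "payload": {
  "commands": [
    [0,0,-0.05,0,0,0,1.5],
    [0,0,-0.05,0,0,0,1.5],
    [0,0,-0.05,0,0,0,1.5],
    [0,0,-0.05,0,0,0,1.5],
    [0,0,0,0,0,0,1.5]
  ]
}}

```text
time: 12.22
ee_pos: [0.55, 0.2493, 0.1205]
eef_rot: [0.972, 0.233, -0.0, -0.0]
ft_force: [0.3, -0.7, -2.3]
width: 0.026
```

>>> {"api": "play_rows", "payload": {
  "commands": [
    [0,0,-0.05,0,0,0,1.5],
    [0,0,-0.05,0,0,0,1.5],
    [0,0,-0.05,0,0,0,1.5],
    [0,0,-0.05,0,0,0,1.5],
    [0,0,0,0,0,0,1.5]
  ]
}}

```text
time: 12.85
ee_pos: [0.5501, 0.2493, 0.1185]
eef_rot: [0.972, 0.233, 0.0, -0.0]
ft_force: [-0.6, -0.3, -1.4]
width: 0.0258
```

>>> {"api": "play_rows", "payload": {
  "commands": [
    [0,0,0,0,0,0,1.5]
  ]
}}

```text
time: 12.98
ee_pos: [0.5501, 0.2494, 0.1186]
eef_rot: [0.972, 0.233, 0.0, -0.0]
ft_force: [0.1, 0.0, -2.0]
width: 0.0255
```

>>> {"api": "play_rows", "payload": {
  "commands": [
    [0,0,-0.05,0,0,0,1.5],
    [0,0,-0.05,0,0,0,1.5],
    [0,0,0,0,0,0,1.5]
  ]
}}

```text
time: 13.35
ee_pos: [0.55, 0.2493, 0.1175]
eef_rot: [0.972, 0.233, -0.0, -0.0]
ft_force: [-0.3, -0.3, -2.5]
width: 0.0256
```

>>> {"api": "play_rows", "payload": {
  "commands": [
    [0,0,-0.05,0,0,0,1.5],
    [0,0,-0.05,0,0,0,1.5],
    [0,0,-0.05,0,0,0,1.5],
    [0,0,-0.05,0,0,0,1.5],
    [0,0,0,0,0,0,1.5]
  ]
}}

```text
time: 13.98
ee_pos: [0.5501, 0.2493, 0.1155]
eef_rot: [0.972, 0.233, 0.0, 0.0]
ft_force: [0.3, 0.1, -1.8]
width: 0.0257
```

>>> {"api": "play_rows", "payload": {
  "commands": [
    [0,0,-0.05,0,0,0,1.5],
    [0,0,-0.05,0,0,0,1.5],
    [0,0,-0.05,0,0,0,1.5],
    [0,0,0,0,0,0,1.5]
  ]
}}

```text
time: 14.48
ee_pos: [0.5501, 0.2494, 0.1143]
eef_rot: [0.972, 0.233, 0.0, 0.0]
ft_force: [-0.9, -0.8, 0.5]
width: 0.0257
```

Contact at z ≈ 0.1144, with about 2.9 N on the seal. I build force in small steps.

>>> {"api": "play_rows", "payload": {
  "commands": [
    [0,0,-0.05,0,0,0,1.5],
    [0,0,-0.05,0,0,0,1.5],
    [0,0,0,0,0,0,1.5]
  ]
}}

```text
time: 14.85
ee_pos: [0.5501, 0.2494, 0.1134]
eef_rot: [0.972, 0.233, 0.0, 0.0]
ft_force: [-2.1, -1.6, 5.5]
width: 0.0258
```

>>> {"api": "play_rows", "payload": {
  "commands": [
    [0,0,-0.05,0,0,0,1.5],
    [0,0,-0.03,0,0,0,1.5],
    [0,0,-0.01,0,0,0,1.5]
  ]
}}

```text
time: 15.22
ee_pos: [0.5502, 0.2494, 0.1126]
eef_rot: [0.972, 0.233, 0.0, -0.0]
ft_force: [-2.3, -2.0, 7.3]
width: 0.0261
```

>>> {"api": "play_rows", "payload": {
  "commands": [
    [0,0,-0.025,0,0,0,1.5],
    [0,0,-0.02,0,0,0,1.5],
    [0,0,-0.015,0,0,0,1.5],
    [0,0,-0.015,0,0,0,1.5]
  ]
}}

```text
time: 15.72
ee_pos: [0.5502, 0.2494, 0.1119]
eef_rot: [0.972, 0.233, 0.0, 0.0]
ft_force: [-3.1, -1.9, 8.0]
width: 0.0259
```

>>> {"api": "play_rows", "payload": {
  "commands": [
    [0,0,-0.018,0,0,0,1.5],
    [0,0,-0.015,0,0,0,1.5],
    [0,0,-0.015,0,0,0,1.5],
    [0,0,-0.015,0,0,0,1.5],
    [0,0,-0.015,0,0,0,1.5]
  ]
}}

```text
time: 16.35
ee_pos: [0.5502, 0.2494, 0.1112]
eef_rot: [0.972, 0.233, 0.0, 0.0]
ft_force: [-3.4, -1.9, 7.8]
width: 0.0257
```

>>> {"api": "play_rows", "payload": {
  "commands": [
    [0,0,-0.018,0,0,0,1.5],
    [0,0,-0.015,0,0,0,1.5],
    [0,0,-0.015,0,0,0,1.5],
    [0,0,-0.015,0,0,0,1.5],
    [0,0,-0.015,0,0,0,1.5]
  ]
}}

```text
time: 16.98
ee_pos: [0.5502, 0.2494, 0.1104]
eef_rot: [0.972, 0.233, 0.0, 0.0]
ft_force: [-3.0, -1.6, 8.7]
width: 0.0257
```

>>> {"api": "play_rows", "payload": {
  "commands": [
    [0,0,-0.016,0,0,0,1.5],
    [0,0,-0.015,0,0,0,1.5],
    [0,0,-0.015,0,0,0,1.5],
    [0,0,-0.015,0,0,0,1.5],
    [0,0,-0.015,0,0,0,1.5]
  ]
}}

```text
time: 17.6
ee_pos: [0.5502, 0.2494, 0.1097]
eef_rot: [0.972, 0.233, 0.0, 0.0]
ft_force: [-3.5, -1.4, 8.1]
width: 0.0254
```

Estimated squash is about 2.9 mm by position and about 2.8 mm by force×time. Lifting straight off.

>>> {"api": "play_rows", "payload": {
  "commands": [
    [0,0,0.05,0,0,0,1.5],
    [0,0,0.15,0,0,0,1.5],
    [0,0,0.3,0,0,0,1.5],
    [0,0,0.5,0,0,0,1.5],
    [0,0,1,0,0,0,1.5],
    [0,0,1.5,0,0,0,1.5],
    [0,0,1.5,0,0,0,1.5],
    [0,0,1.5,0,0,0,1.5],
    [0,0,1.5,0,0,0,1.5],
    [0,0,1.0,0,0,0,1.5],
    [0,0,0.3,0,0,0,1.5],
    [0,0,0,0,0,0,1.5],
    [0,0,0,0,0,0,1.5],
    [0,0,0,0,0,0,1.5]
  ]
}}

```text
time: 19.35
ee_pos: [0.5499, 0.2493, 0.2017]
eef_rot: [0.972, 0.233, -0.0, 0.0]
ft_force: [0.0, 0.2, -1.6]
width: 0.0255
```

```bash
python3 - <<'E'
from h import *
c=r.camera("wrist")
h=cv2.cvtColor(c["img"],cv2.COLOR_RGB2HSV)
m=((h[...,0]<=30)&(h[...,1]>120)).astype(np.uint8);n,l,s,ce=cv2.connectedComponentsWithStats(m)
i=l[218,319];ct=max(cv2.findContours((l==i).astype(np.uint8),0,2)[0],key=len)
e=cv2.fitEllipse(cv2.convexHull(ct));print("seat",s[i],e,plane(c,e[0],.047))
C={n:r.camera(n) for n in("scene","side")};U={}
for n,p in(("scene",(368,309)),("side",(277,294))):
    o,_=mask(C[n]["img"],0,4,p,130,60);U[n]=o[0][1];print(n,o[0])
print(tri(C["scene"],U["scene"],C["side"],U["side"]))
s=r.read_state();print(s["ee_pos"],s["eef_rot"],s["ft_force"],s["torque"])
# punch tilt in scene/side: handle centre axis
for n in C:
    o,l=mask(C[n]["img"],3,14,None,150,60);print(n,[x[:3] for x in o[:3]])
ims=[]
for n in("scene","side"):
    c=C[n];M=c["camera_from_world"];p=c["K"]@(M[:3,:3]@np.array([.55,.2494,.12])+M[:3,3]);u,v=(p[:2]/p[2]).astype(int)
    ims.append(cv2.resize(c["img"][v-60:v+60,u-60:u+60],(400,400),interpolation=2))
cv2.imwrite("pics/n2.png",np.hstack(ims)[:,:,::-1])
E
```

```text
seat [ 298  197   45   44 1566] ((319.58990478515625, 218.74264526367188), (44.254329681396484, 44.896427154541016), 86.1724624633789) [0.54998442 0.24915105 0.047     ]
scene (49, [368.2, 309.3], [364, 306, 9, 8], 5)
side (31, [276.9, 294.5], [274, 292, 7, 6], 1)
[0.5490226  0.24756743 0.04729122]
[0.54999731 0.24934159 0.20191521] [ 9.72387595e-01  2.33371708e-01 -1.07414186e-04 -1.44369896e-05] [-0.28026956  0.16314738 -2.32597402] [ 0.02993194 -0.104615    0.03029948]
scene [(1229, [44.0, 107.4], [22, 80, 47, 55]), (958, [178.7, 269.9], [155, 244, 42, 49]), (46, [268.9, 111.6], [254, 106, 32, 14])]
side [(20438, [593.5, 349.5], [509, 204, 131, 276]), (8631, [480.8, 122.6], [400, 0, 116, 222]), (4899, [600.8, 43.5], [569, 0, 71, 131])]
```

View pics/n2.png

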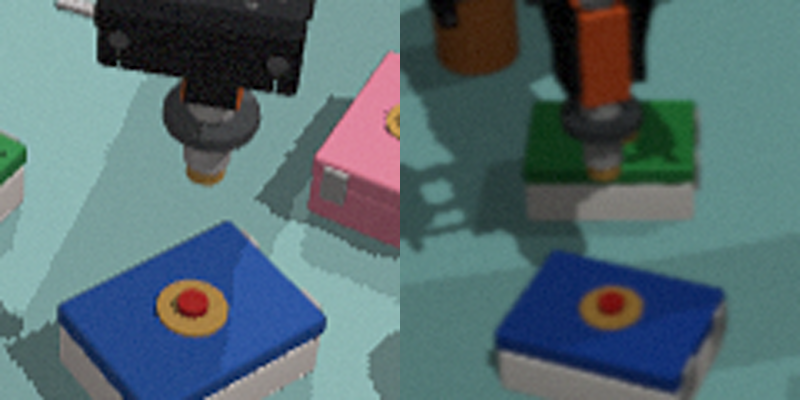

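The case has not moved (seat at 0.5500,0.2492, same as before), the seal is lower, and the punch is upright in the grip. Returning to the stand at about (0.561,-0.2605).

>>> {"api": "play_rows", "payload": {
  "commands": [
    [0.1,-2.0,0,0,0,0,1.5],
    [0.1,-4.0,0,0,0,0,1.5],
    [0.1,-4.5,0,0,0,0,1.5],
    [0.1,-4.5,0,0,0,0,1.5],
    [0.1,-4.5,0,0,0,0,1.5],
    [0.1,-4.5,0,0,0,0,1.5],
    [0.1,-4.5,0,0,0,0,1.5],
    [0.1,-4.5,0,0,0,0,1.5],
    [0.1,-4.5,0,0,0,0,1.5],
    [0.1,-4.5,0,0,0,0,1.5],
    [0.1,-4.5,0,0,0,0,1.5],
    [0,-3.0,0,0,0,0,1.5],
    [0,-1.5,0,0,0,0,1.5],
    [0,0,0,0,0,0,1.5],
    [0,0,0,0,0,0,1.5],
    [0,0,0,0,0,0,1.5]
  ]
}}

```text
time: 21.5
ee_pos: [0.5614, -0.2592, 0.2023]
eef_rot: [0.972, 0.234, 0.0, -0.0]
ft_force: [0.4, 0.1, -2.3]
width: 0.0258
```

```bash
python3 - <<'E'
from h import *
c=r.camera("wrist");g=cv2.cvtColor(c["img"],cv2.COLOR_RGB2HSV)[...,2]
w=cv2.GaussianBlur(g,(5,5),0)[185:248,285:350]
for T in(60,70):
    m=(w<T).astype(np.uint8);n,l,s,ce=cv2.connectedComponentsWithStats(m)
    i=1+np.argmax(s[1:,4]);x,y,ww,hh=s[i,:4];u=(285+x+ww/2-.5,185+y+hh/2-.5)
    print(T,s[i].tolist(),u,plane(c,u,.055))
s=r.read_state();print(s["ee_pos"],s["eef_rot"],s["ft_force"])
E
```

```text
60 [14, 19, 39, 34, 988] (np.float64(318.0), np.float64(220.5)) [ 0.56034998 -0.25925161  0.055     ]
70 [13, 18, 41, 38, 1242] (np.float64(318.0), np.float64(221.5)) [ 0.56070728 -0.25995363  0.055     ]
[ 0.56138224 -0.25941645  0.20228021] [ 9.72192944e-01  2.34181220e-01  1.79273355e-04 -6.49437902e-05] [-0.17873055  0.1939112  -1.98532928]
```

>>> {"api": "play_rows", "payload": {
  "commands": [
    [0,-0.1,-1.5,0,0,0,1.5],
    [0,0,-2,0,0,0,1.5],
    [0,0,-2,0,0,0,1.5],
    [0,0,-1.5,0,0,0,1.5],
    [0,0,-1,0,0,0,1.5],
    [0,0,-0.7,0,0,0,1.5],
    [0,0,-0.7,0,0,0,1.5],
    [0,0,-0.5,0,0,0,1.5],
    [0,0,-0.5,0,0,0,1.5],
    [0,0,-0.5,0,0,0,1.5],
    [0,0,0,0,0,0,1.5]
  ]
}}

```text
time: 22.92
ee_pos: [0.5609, -0.2616, 0.0927]
eef_rot: [0.972, 0.233, -0.0, -0.0]
ft_force: [0.7, -0.1, -1.8]
width: 0.0258
```

Barrel is in the hole without contact. Lowering the last 11 mm slowly.

>>> {"api": "play_rows", "payload": {
  "commands": [
    [0,0.05,-0.3,0,0,0,1.5],
    [0,0,-0.3,0,0,0,1.5],
    [0,0,-0.2,0,0,0,1.5],
    [0,0,-0.1,0,0,0,1.5],
    [0,0,-0.1,0,0,0,1.5],
    [0,0,0,0,0,0,1.5],
    [0,0,0,0,0,0,1.5]
  ]
}}

```text
time: 23.8
ee_pos: [0.5611, -0.2612, 0.0832]
eef_rot: [0.972, 0.233, 0.0, 0.0]
ft_force: [-0.3, -0.8, -2.5]
width: 0.0256
```

>>> {"api": "play_rows", "payload": {
  "commands": [
    [0,0,-0.05,0,0,0,1.5],
    [0,0,-0.05,0,0,0,1.5],
    [0,0,-0.05,0,0,0,1.5],
    [0,0,-0.05,0,0,0,1.5],
    [0,0,0,0,0,0,1.5]
  ]
}}

```text
time: 24.42
ee_pos: [0.5611, -0.2612, 0.0815]
eef_rot: [0.972, 0.233, 0.0, 0.0]
ft_force: [-2.7, 1.3, 3.7]
width: 0.0256
```

Collar is seated (upward reaction of about 6 N). Releasing and backing straight up.

>>> {"api": "play_rows", "payload": {
  "commands": [
    [0,0,0.02,0,0,0,2.8],
    [0,0,0,0,0,0,3.2],
    [0,0,0,0,0,0,4.0],
    [0,0,0,0,0,0,5.5],
    [0,0,0,0,0,0,7],
    [0,0,0,0,0,0,8.7],
    [0,0,0,0,0,0,8.7],
    [0,0,0,0,0,0,8.7],
    [0,0,0,0,0,0,8.7],
    [0,0,0,0,0,0,8.7]
  ]
}}

```text
time: 25.68
ee_pos: [0.5611, -0.2612, 0.0813]
eef_rot: [0.972, 0.233, 0.0, -0.0]
ft_force: [0.1, -0.0, -0.0]
width: 0.0862
```

>>> {"api": "play_rows", "payload": {
  "commands": [
    [0,0,0.5,0,0,0,8.7],
    [0,0,1,0,0,0,8.7],
    [0,0,2,0,0,0,8.7],
    [0,0,3,0,0,0,8.7],
    [0,0,3,0,0,0,8.7],
    [0,0,3,0,0,0,8.7],
    [0,0,3,0,0,0,8.7],
    [0,0,2,0,0,0,8.7],
    [0,0,0,0,0,0,8.7],
    [0,0,0,0,0,0,8.7]
  ]
}}

```text
time: 26.92
ee_pos: [0.5608, -0.2611, 0.2559]
eef_rot: [0.972, 0.233, -0.0, -0.0]
ft_force: [-0.4, 0.2, -0.0]
width: 0.0869
```

```bash
python3 - <<'E'
from h import *
s=r.read_state();print(s["time"],s["ee_pos"],s["ft_force"],s["width"])
w=r.camera("wrist")["img"];a=r.camera("scene")["img"];b=r.camera("side")["img"]
t=[cv2.resize(x,(260,260),interpolation=2) for x in(w[130:270,250:390],a[145:235,135:225],b[130:200,262:332])]
cv2.imwrite("pics/fin.png",np.hstack(t)[:,:,::-1])
C={"scene":a,"side":b}
for n,k in(("scene",((368,309),(284,269))),("side",((277,294),(277,243)))):
    for p in k:print(n,mask(C[n],15,30,p,130,60)[0][0][:3],mask(C[n],0,4,p,130,60)[0][0][:3])
E
```

```text
26.925 [ 0.56079132 -0.26105542  0.2559468 ] [-0.37807882  0.23279026 -0.01489346] 0.08691851465800264
scene (185, [368.1, 312.0], [358, 304, 21, 16]) (48, [368.2, 309.4], [365, 306, 8, 8])
scene (116, [282.9, 269.8], [274, 263, 19, 13]) (68, [283.0, 268.2], [278, 265, 12, 8])
side (97, [277.0, 296.9], [269, 291, 17, 11]) (29, [277.0, 294.4], [274, 292, 7, 6])
side (56, [276.9, 243.8], [269, 239, 16, 9]) (30, [277.1, 241.9], [274, 240, 7, 5])
```

View pics/fin.png

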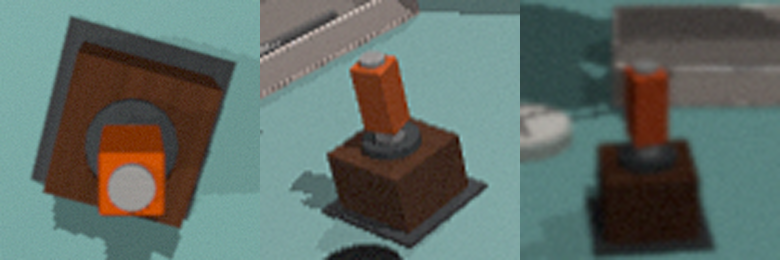

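The punch hangs upright in its stand with the collar on the block, the gripper is clear, and both cases sit at their original pixels.

```bash
python3 -c "
from bench import r
print(r.close_job())"
```

```text
the job is handed in; nothing more can be done
None
```

I pressed the blue-lidded case's seal, hung the punch back in its stand and handed the job in at about 27 s. No verdict was reported.

- **Pressing:** The estimated force was 9.6–11 N at every check over the last 2.4 s. It was read between moves, against a baseline of about -2.35 N that drifts by about 0.4 N. The tool stayed upright and about 1 mm or less from the seal's measured centre.
- **Squash:** It came to about 2.9 mm from how far the punch went down, and about 2.8 mm from force over time. The cameras also showed the seal lower, but only coarsely.
- **Last checks:** The punch is upright in the stand with its collar down on the block. The gripper is open and clear, with the force reading near zero. Both cases' brass seats are at the same pixels as at the start. I did not re-measure the jar and beaker, but the arm passed well clear of them.
- **Disagreement:** My first fix on the handle from the two fixed cameras was about 7 mm off the wrist-camera one. I used the wrist one, and the grip and refit confirmed it.

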